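# Square a plaster cast into the jig's fence corner and clamp it

## Robot

A 6-joint arm with a two-finger parallel gripper is mounted at the origin on the work surface. World frame = base frame: x ahead of the robot, y to its left, z up, the work surface at z = 0. Lengths are in m, angles in degrees, forces in N, time in s.
With the tool pointing down it reaches from about 0.35 to 0.875 m from the base axis. Payload 4.2 kg.
Tool frame: the origin (TCP) lies at the very end of the fingers, on their centre line; the grasp point (between the pads) lies 19 mm behind it; z points along the fingers, x is the direction in which the jaws open and shut, and the axes are right-handed (so a half turn about z gives the same grasp; the last joint's range is limited). The gripper opens to 87 mm and grips with 3 to 60 N. Pads are 19 mm wide; open, the fingers measure 117 mm over their backs; the gripper's body (75 mm by 190 mm) begins 51 mm behind the grasp point.
Start: joints at [81.967, 22.042, 0.453, 0, -68.411, -14.817], TCP at [0.243, 0.576, 0.223] pointing down, gripper open.
Joint ranges: [-179.83, 179.83], [-69.29, 118.12], [-61.27, 80.66], [-181.25, 117.63], [-171.15, -9.14], [-177.46, 177.46]. Speed limits (degrees/s): [159.86, 159.86, 180, 180, 180, 180].

## Interface

Orientations are given as a 3x3 rotation matrix whose columns are the frame's x, y, z axes.
In Python, from station import sense, capture, finish_job gives the robot as it stands.
- The arm moves only by the shell command python3 -m crank 'ROWS' [OPENING]. ROWS is JSON, a list of rows, each a list of 4 numbers: the shift along the tool's x, y, z in m, then the turn about the tool's z in rad. A call has 1 to 5 rows; each row shifts and turns the commanded pose from where the row before left it, along the tool's axes as they then stand; what a row does not reach is not made up. A row lasts 1/12 s, in which the tool goes at most 41.7 mm and 7.16 degrees, less where a joint would pass 70% of its speed; a pose out of reach is approached as far as the arm can. A call with a gripper value outside its range is refused whole. OPENING is the finger opening in m, from 0 to 0.087, set as the call begins (- or left out, the last holds). The fingers move at their own pace and stop on an object; the grip force is fixed at half the most. Time passes only in rows, so rows that do not move let the fingers close. It gives the time, the measured TCP pose, the force and the opening at its end, in the units of the state.
- sense(): the state, without advancing time (a new reading comes with each control period).
- capture(name): name is "scene" or "top" or "wrist"; returns a dict with "pixels" (400x640x3 uint8, red, green, blue), "depth" (400x640 float32, m along the optical axis (not along the pixel's ray), 0 where there is no reading), "fx", "fy", "cx", "cy" (pixels), "world_from_camera" (4x4, takes a point from camera to world coordinates); the wrist camera has in their place "hand_eye" (4x4, takes a point from camera to tool coordinates, whose origin is the TCP and whose axes are the tool frame's). Camera axes: x right, y down, z forward; pixel columns grow to the right and rows downward; lengths in m; the calibration is good to about 2 mm. A picture is of the moment at which its call begins: read the wrist's pose just before it.
- finish_job(): hands the job in, once; it reports no verdict.
The state is a dict: "time_s": time; "joints": joint angles; "joint_velocities": joint speeds; "effort": joint torques, N m; "tcp_pos": TCP position; "ee_rot": TCP orientation; "wrist_force": force on the tool from outside, world axes, zero at the start; "moment": the same for the moment, N m; "gripper_width": opening from 0.0 (shut) to 1.0 (fully open).
Only numpy, scipy, OpenCV 4.12 (cv2) and the standard library are available. Lean on these libraries where they do the work, as an engineer would, in place of code of your own. Each camera call takes 0.05 s, during which the arm holds its last target.

## Task

Put the trimmed plaster cast, teeth up, on the green squaring jig and push it square and flush into the fence corner: its long flat heel fully against the back fence and its side fully against the short side fence. Slide the jig's jaw up until it touches the cast's other side, let go, and leave the other things on the bench as they are.

Things in the scene. Friction and masses are not known exactly. Their poses are not given: they have to be found in the camera images.
- cast_center (a point): Centre of the trimmed plaster dental cast: loose, 280 g, cream, teeth up on the bench. Base 56 (its x) x 80 (its y) x 30 mm high, vertical walls; 41 mm high with its horseshoe of teeth. This point: mid outline, 20 mm above its underside. +x is the heel, a flat wall 80 mm long, to which the horseshoe opens. Grip it across the 56 mm, on heel and front walls. Casts in clear boxes are only stock.
- cast_heel_corner (a point): Bottom corner of the trimmed cast between its heel (+x) and left side (+y): 28 mm along x and 40 mm along y from its centre, at its underside. Axes as the cast's. The side walls are square to the heel and 34 mm long; then the front corners are cut off, leaving a flat front wall (-x) 48 mm long, parallel to the heel.
- jig_corner (a point): Inner fence corner of the jig, at the bed's top (15 mm above the bench), where both fence faces meet. x points into the back fence, y into the side fence, z up. Fences: steel bars 12 mm thick, 20 mm high above the bed; the back fence runs 130 mm along -y from here, the side fence 63 mm along -x. The home cast's heel corner lies here, axes parallel.
- jaw (a joint): Travel of the jig's jaw in m: 0 fully open, growing as it slides along the jig's +y towards the side fence. Its flat face is 150 mm minus this from the side fence's face, so it meets the home cast (80 mm) at 0.070. Stops at 0 and 0.085. About 3 N of friction; it stays where it is left and can push the cast along.
- jaw_post (a point): Point on the axis of the upright black grip post (16 mm diameter) of the jaw, 45 mm above the bed; the post's top is 20 mm higher. The aluminium jaw block below is 40 (x) x 60 (y) mm, its top 21 mm above the bed; its flat face is 40 mm from the post's axis along +y. The axis is 25 mm before the back fence's face. Axes as the jig's.
- jig: The fixed squaring jig: green bed 160 x 270 x 15 mm with two steel fences and a sliding jaw. From the fence corner the bed reaches 135 mm along -x (front edge, nearest the robot), 25 mm along +x, 240 mm along -y, 30 mm along +y. Origin at the bed's underside, 55 mm along -x and 75 mm along -y from the fence corner; same axes.
- round_cast: Bystander: untrimmed plaster cast with a round base of 74 mm diameter, 40 mm high. Origin under its centre. Leave it.
- bowl: Bystander: black rubber mixing bowl, 116 mm wide, 62 mm high. Origin under its centre.
- jar: Bystander: white jar, 68 mm wide, 85 mm high. Origin under its centre.
- spatula: Bystander: spatula 200 mm long, lying along its x.
Things that resemble listed ones, but are neither listed nor needed, are in the scene too. What is shaped like the part that bears cast_center but pink or red is not meant.

How it is judged (in metres and radians):
At the end, for the whole second after the job is handed in: The trimmed cast rests on the bed teeth up, its heel corner within 2.5 mm of the fence corner along each horizontal axis (3 mm in height), its heel parallel to the back fence within 0.03 rad, upright within 0.04 rad; the jaw is at rest with a travel over 0.067 m (3 mm or less from the cast) (x of cast_heel_corner in the frame of jig_corner between -0.0025 and 0.0025 m and y of cast_heel_corner in the frame of jig_corner between -0.0025 and 0.0025 m and z of cast_heel_corner in the frame of jig_corner between -0.003 and 0.003 m and angle between the x axis of cast_center and the x axis of jig_corner, either way round below 0.03 rad and angle between cast_center's own z axis and vertical below 0.04 rad and value of joint jaw above 0.067 m and velocity of joint jaw between -0.005 and 0.005 m/s); the robot touches nothing.
It fails at once if another loose thing on the bench (round cast, bowl, jar or spatula) is moved more than 40 mm (distance of any of round_cast, bowl, jar, spatula from where it was at the start of the episode above 0.04 m).
It also fails if it takes over 64 s, if anything falls off the work surface, if the arm or the gripper's body presses on something with over 40 N, if the wrist force passes 120 N, or if a joint passes its speed limit or range.

## Working session

There is one attempt and no reset: what is moved stays moved. The work goes in short steps, Python scripts to look and compute and a shell command to move; the robot and the scene stay as the last step left them, time stands still between calls to the robot, and variables do not carry over. Pictures are saved under pics/ and viewed, and the job is handed in when it is done.

```bash
ls; mkdir -p pics; python3 - <<'E'
from station import sense,capture
import cv2,numpy as np
s=sense();print({k:np.round(v,3).tolist() for k,v in s.items()})
for n in("scene","top"):
    c=capture(n);cv2.imwrite(f"pics/{n}0.png",c["pixels"][...,::-1]);np.savez(f"{n}0.npz",**c)
    print(n,c["fx"],c["cx"],c["cy"],np.round(c["world_from_camera"],3).tolist())
c=capture("wrist");cv2.imwrite("pics/wrist0.png",c["pixels"][...,::-1]);print(np.round(c["hand_eye"],3).tolist())
E
```

```text
pics
{'time_s': 0.0, 'joints': [81.968, 22.09, 0.379, -0.03, -68.411, -14.819], 'joint_velocities': [-0.096, -0.003, 0.084, -0.054, 0.016, -0.019], 'effort': [-0.001, -39.066, 18.74, 4.22, 0.011, -0.0], 'tcp_pos': [0.242, 0.575, 0.221], 'ee_rot': [[-0.389, -0.921, -0.001], [-0.921, 0.389, -0.002], [0.002, -0.0, -1.0]], 'wrist_force': [-0.332, 0.248, -0.624], 'moment': [0.009, -0.017, 0.0], 'gripper_width': 1.003}
scene 460.3243284406662 316.59633587621784 200.19646805478942 [[0.617, 0.651, -0.442, 1.109], [0.787, -0.509, 0.35, -0.37], [0.003, -0.563, -0.826, 1.09], [0.0, 0.0, 0.0, 1.0]]
top 519.3402662757305 314.15292612119765 195.3950464210551 [[0.01, -0.985, 0.174, 0.379], [-1.0, -0.01, 0.003, 0.084], [-0.001, -0.174, -0.985, 1.22], [0.0, 0.0, 0.0, 1.0]]
[[1.0, 0.0, -0.0, 0.002], [-0.0, 0.965, 0.263, -0.072], [0.0, -0.263, 0.965, -0.162], [0.0, 0.0, 0.0, 1.0]]
```

View pics/top0.png

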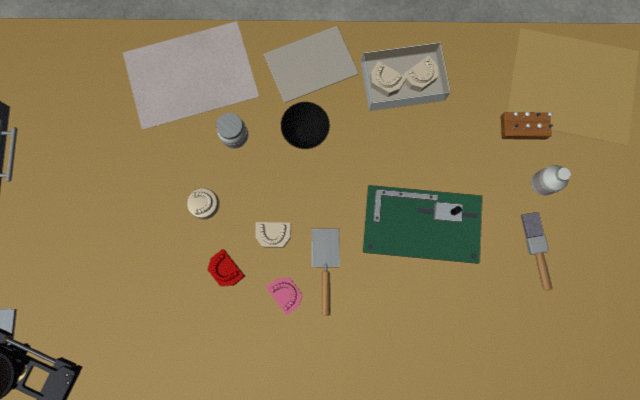

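View pics/scene0.png

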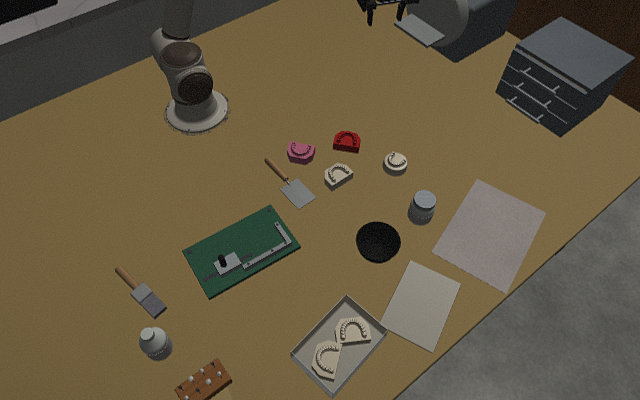

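View pics/wrist0.png

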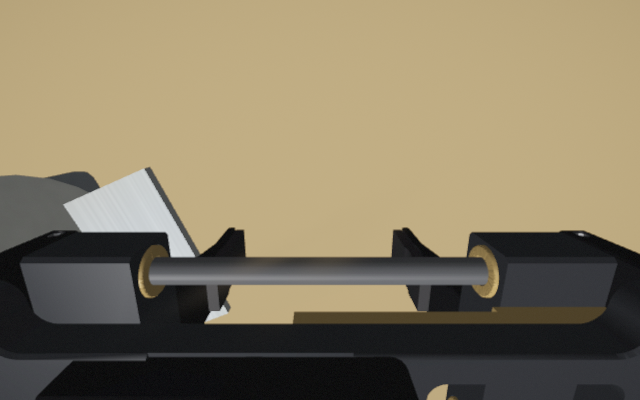

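The top image shows these cast candidates: cream (273,235), red (225,268), pink (286,293), round (202,203), and two boxed (386,77) and (424,72). Only the loose cream one at (273,235) fits. I'll confirm it in a crop and measure.

```bash
python3 - <<'E'
import cv2,numpy as np
t=cv2.imread("pics/top0.png")
a=cv2.resize(t[210:260,245:305],None,fx=6.5,fy=6.5,interpolation=cv2.INTER_CUBIC)
b=cv2.resize(t[175:275,355:490],(390,289),interpolation=cv2.INTER_CUBIC)
o=np.zeros((325,790,3),np.uint8);o[:,:390]=a[:325,:390];o[:289,400:790]=b
cv2.imwrite("pics/crop0.png",o)
E
```

```text
(no output)
```

View pics/crop0.png

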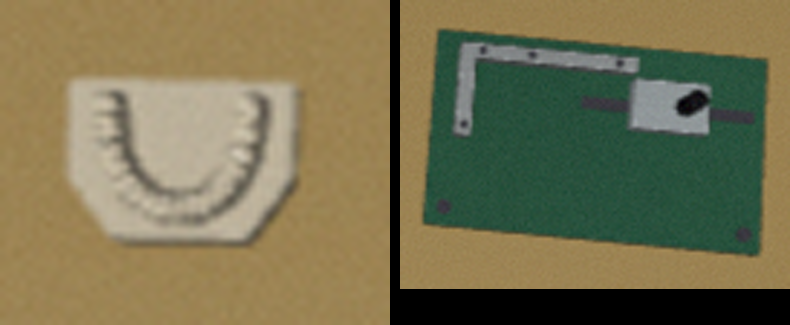

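```bash
cat > h.py <<'E'
import numpy as np,cv2
def ray(c,uv,z,T=None):
    T=c["world_from_camera"] if T is None else T
    uv=np.asarray(uv,float).reshape(-1,2)
    d=np.c_[(uv[:,0]-c["cx"])/c["fx"],(uv[:,1]-c["cy"])/c["fy"],np.ones(len(uv))]@T[:3,:3].T
    o=T[:3,3];return o+d*((z-o[2])/d[:,2])[:,None]
def cloud(c,T=None):
    T=c["world_from_camera"] if T is None else T
    D=c["depth"];v,u=np.indices(D.shape)
    P=np.stack([(u-c["cx"])/c["fx"]*D,(v-c["cy"])/c["fy"]*D,D],-1)
    W=P@T[:3,:3].T+T[:3,3];W[D==0]=np.nan;return W
def rect(m,c,z,T=None):
    cs=cv2.findContours(m.astype(np.uint8),0,cv2.CHAIN_APPROX_NONE)[0];k=max(cs,key=cv2.contourArea)
    p=ray(c,k.reshape(-1,2),z,T)[:,:2]
    return cv2.minAreaRect((p*1000).astype(np.float32)),p
E
python3 - <<'E'
from h import *
for n in("top","scene"):
    c=dict(np.load(n+"0.npz"));W=cloud(c);hsv=cv2.cvtColor(c["pixels"],cv2.COLOR_RGB2HSV)
    print(n,"bench z",np.nanmedian(W[...,2]))
    box=lambda x0,x1,y0,y1:(W[...,0]>x0)&(W[...,0]<x1)&(W[...,1]>y0)&(W[...,1]<y1)
    if n=="top": print("cast px",W[235,273],"bed px",W[240,400])
    g=(hsv[...,0]>60)&(hsv[...,0]<95)&(hsv[...,1]>90)
    g=cv2.morphologyEx(g.astype(np.uint8),cv2.MORPH_CLOSE,np.ones((25,25)))
    r,p=rect(g,c,.015);print("bed",r,cv2.boxPoints(r).round(1).tolist(), "medz",np.nanmedian(W[...,2][g>0]))
    x,y=(.334,.163)
    q=W[235,273] if n=="top" else W[175,339]
    m=(np.hypot(W[...,0]-q[0],W[...,1]-q[1])<.06)&(W[...,2]>.022)
    r,p=rect(m,c,.03);print("cast",r,cv2.boxPoints(r).round(1).tolist(),"z",np.nanpercentile(W[...,2][m],[5,50,95]))
    # fence: z > .028 near jig, not jaw
    f=(g>0)&(W[...,2]>.029)&(hsv[...,1]<60)
    f2=cv2.findContours(f.astype(np.uint8),0,2)[0]
    for k in f2:
        if cv2.contourArea(k)>25:
            print("steel",cv2.boundingRect(k),cv2.contourArea(k),np.nanmedian(W[...,2][cv2.drawContours(np.zeros(g.shape,np.uint8),[k],-1,1,-1)>0]))
E
```

```text
top bench z -0.0009697767801537527
cast px [0.49691602 0.18148913 0.02504393] bed px [ 0.48911977 -0.11243536  0.01622084]
bed ((528.7794189453125, -166.04196166992188), (266.3401794433594, 156.88038635253906), 85.12287902832031) [[439.29998779296875, -292.1000061035156], [595.5999755859375, -305.3999938964844], [618.2999877929688, -40.0], [461.8999938964844, -26.700000762939453]] medz 0.014874892153027841
cast ((498.83807373046875, 181.3861846923828), (55.24908447265625, 78.68896484375), 0.5743505954742432) [[470.79998779296875, 220.5], [471.6000061035156, 141.8000030517578], [526.9000244140625, 142.3000030517578], [526.0999755859375, 221.0]] z [0.02523795 0.02947874 0.04047691]
steel (27, 389, 10, 10) 33.0 0.3325988583968921
steel (16, 378, 8, 9) 35.0 0.3327536646806716
steel (69, 364, 7, 23) 48.0 0.3327383390515117
steel (0, 349, 18, 38) 176.5 0.40000842296361694
steel (0, 332, 7, 13) 42.0 0.31401969053794354
steel (435, 202, 28, 20) 417.0 0.03498840103349932
steel (374, 190, 64, 32) 378.0 0.033600868913397974
scene bench z 0.00011341302184719737
bed ((533.886474609375, -166.4990997314453), (266.8371887207031, 160.970947265625), 85.12158203125) [[442.29998779296875, -292.6000061035156], [602.7000122070312, -306.29998779296875], [625.4000244140625, -40.400001525878906], [465.0, -26.700000762939453]] medz 0.016619648019007283
cast ((503.90216064453125, 180.30250549316406), (82.95545196533203, 61.37956619262695), 89.7024917602539) [[473.0, 139.0], [534.4000244140625, 138.6999969482422], [534.7999877929688, 221.60000610351562], [473.3999938964844, 221.89999389648438]] z [0.02472747 0.03079774 0.04183344]
steel (213, 252, 28, 24) 337.5 0.03612455086935584
steel (242, 222, 50, 48) 306.0 0.03408802990089832
steel (520, 65, 17, 27) 95.0 0.10700309964067212
steel (472, 0, 33, 33) 484.5 0.1663799801589253
steel (0, 0, 27, 23) 116.0 0.22315637872725935
```

The crop confirms it: loose cream cast, heel at the top (world +x), horseshoe opening that way. It measures 55x79 mm at z≈0.03, centre about (0.500, 0.181), yaw about 0. The jig measures 267x157 mm with yaw about -4.9°, and its corner is at about (0.593, -0.066). First I turn the tool so its x points along world -x.

```bash
python3 -m crank '[[0,0,0,0.117],[0,0,0,0.117],[0,0,0,0.117],[0,0,0,0.117],[0,0,0,0.117]]' 0.087; python3 -m crank '[[0,0,0,0.117],[0,0,0,0.117],[0,0,0,0.117],[0,0,0,0.117],[0,0,0,0.117]]'
cat >> h.py <<'E'
def st():
    from station import sense
    s=sense();R=np.array(s["ee_rot"]);p=np.array(s["tcp_pos"])
    print("t%.2f"%s["time_s"],"p",p.round(4),"yaw %.2f"%np.degrees(np.arctan2(R[1,0],R[0,0])),"F",np.round(s["wrist_force"],1),"w %.4f"%(s["gripper_width"]*.087),"j",np.round(s["joints"],0))
    return s,p,R
def to(x,y,z):
    s,p,R=st();d=R.T@(np.array([x,y,z])-p);print("tool shift",d.round(4))
E
python3 -c "
from h import *
to(.5,.14,.22)"
```

```text
time_s: 0.57
tcp_pos: [0.2426, 0.5757, 0.2221]
ee_rot: [[-0.836, -0.549, -0.0], [-0.549, 0.836, -0.001], [0.001, -0.001, -1.0]]
wrist_force: [0.4, 0.1, 0.1]
gripper_width: 1.002
time_s: 0.98
tcp_pos: [0.2426, 0.5757, 0.2221]
ee_rot: [[-1.0, 0.004, -0.0], [0.004, 1.0, -0.001], [0.0, -0.001, -1.0]]
wrist_force: [0.0, -0.3, -0.1]
gripper_width: 0.998
t0.98 p [0.2426 0.5757 0.2221] yaw 179.78 F [ 0.  -0.3 -0.1] w 0.0868 j [ 82.  22.   0.  -0. -68. -82.]
tool shift [-0.2591 -0.4347  0.0024]
```

```bash
R='x'; python3 -m crank '[[-0.0173,-0.029,0,0],[-0.0173,-0.029,0,0],[-0.0173,-0.029,0,0],[-0.0173,-0.029,0,0],[-0.0173,-0.029,0,0]]' >/dev/null; python3 -m crank '[[-0.0173,-0.029,0,0],[-0.0173,-0.029,0,0],[-0.0173,-0.029,0,0],[-0.0173,-0.029,0,0],[-0.0173,-0.029,0,0]]' >/dev/null; python3 -m crank '[[-0.0173,-0.029,0,0],[-0.0173,-0.029,0,0],[-0.0173,-0.029,0,0],[-0.0173,-0.029,0,0],[-0.0173,-0.029,0,0]]'
python3 -m crank '[[0,0,0,0],[0,0,0,0]]' >/dev/null
python3 - <<'E'
from h import *
from station import capture
s,p,R=st();c=capture("wrist");T=np.eye(4);T[:3,:3]=R;T[:3,3]=p;T=T@c["hand_eye"]
np.savez("w1.npz",T=T,**c);cv2.imwrite("pics/w1.png",c["pixels"][...,::-1])
c2=capture("top");cv2.imwrite("pics/top1.png",c2["pixels"][...,::-1])
E
```

```text
time_s: 2.23
tcp_pos: [0.5034, 0.1398, 0.2224]
ee_rot: [[-1.0, -0.002, -0.0], [-0.002, 1.0, -0.0], [0.0, -0.0, -1.0]]
wrist_force: [0.6, 1.2, 0.5]
gripper_width: 1.0
t2.40 p [0.5033 0.1399 0.2221] yaw 179.91 F [-0.  -0.  -0.2] w 0.0869 j [ 33.  12. -14.  -0. -64. -33.]
```

View pics/w1.png

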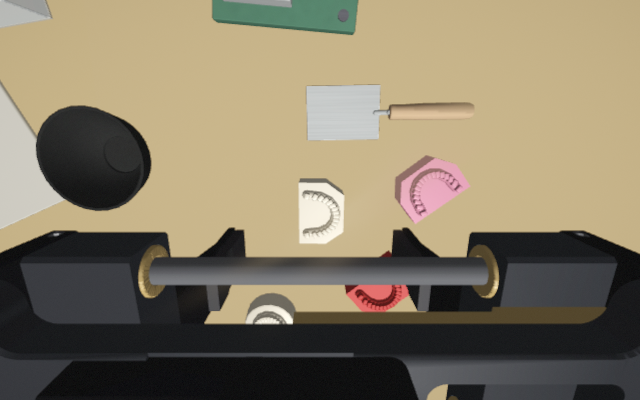

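The wrist picture shows the cream cast at (321,211) with its heel on the left (world +x), fingers straddling it in x, pink at (432,188) and red at (378,285). Now I measure the cast in this view.

```bash
python3 - <<'E'
from h import *
d=dict(np.load("w1.npz"));T=d["T"];W=cloud(d,T)
hsv=cv2.cvtColor(d["pixels"],cv2.COLOR_RGB2HSV)
roi=np.zeros((400,640),bool);roi[165:255,285:360]=1
m=roi&(W[...,2]>.027)&(hsv[...,1]<70)
print("bench",np.nanmedian(W[230:240,360:385,2]),"z",np.nanpercentile(W[...,2][m],[5,50,95]))
r,p=rect(m,d,.03,T);print(r,cv2.boxPoints(r).round(1).tolist(),p.min(0),p.max(0))
# heel edge fit
q=p[(p[:,0]>p[:,0].max()-.004)&(abs(p[:,1]-.181)<.033)];print("heel slope deg",np.degrees(np.polyfit(q[:,1],q[:,0],1)[0]),q[:,0].mean(),len(q))
E
```

```text
bench -2.568645385042645e-05 z [0.0288659  0.03040795 0.04118165]
((498.7034912109375, 180.3483428955078), (79.16126251220703, 55.96029281616211), 89.61869812011719) [[470.5, 141.0], [526.4000244140625, 140.60000610351562], [526.9000244140625, 219.6999969482422], [471.0, 220.10000610351562]] [0.47057725 0.14076443] [0.52672915 0.21979195]
heel slope deg -0.533234922641229 0.5261173971832315 50
```

```bash
python3 -m crank '[[0.0022,0.0205,0,0],[0.0022,0.0205,0,0],[0,0,0.036,0],[0,0,0.036,0],[0,0,0.036,0]]' >/dev/null; python3 -m crank '[[0,0,0.036,0],[0,0,0.026,0],[0,0,0.02,0],[0,0,0.015,0],[0,0,0.006,0]]'; python3 -m crank '[[0,0,0.005,0],[0,0,0,0]]'; python3 -c "
from h import *
st()"
```

```text
time_s: 3.33
tcp_pos: [0.4966, 0.1829, 0.0092]
ee_rot: [[-1.0, -0.004, -0.004], [-0.004, 1.0, -0.003], [0.004, -0.003, -1.0]]
wrist_force: [-0.4, -0.7, -0.4]
gripper_width: 1.002
time_s: 3.5
tcp_pos: [0.4982, 0.1832, 0.0062]
ee_rot: [[-1.0, -0.003, -0.001], [-0.003, 1.0, -0.0], [0.001, -0.0, -1.0]]
wrist_force: [-0.1, 0.7, 0.4]
gripper_width: 0.995
t3.50 p [0.4982 0.1832 0.0062] yaw -179.80 F [-0.1  0.7  0.4] w 0.0866 j [ 38.  28. -27.   0. -35. -38.]
```

```bash
python3 -m crank '[[0,0,0,0],[0,0,0,0],[0,0,0,0],[0,0,0,0],[0,0,0,0]]' 0.04; python3 -m crank '[[0,0,0,0],[0,0,0,0],[0,0,0,0],[0,0,0,0]]';  python3 -c "
from h import *
st()"
```

```text
time_s: 3.92
tcp_pos: [0.4988, 0.1826, 0.0071]
ee_rot: [[-1.0, -0.002, 0.001], [-0.002, 1.0, 0.001], [-0.001, 0.001, -1.0]]
wrist_force: [-0.7, -0.2, 0.3]
gripper_width: 0.707
time_s: 4.25
tcp_pos: [0.499, 0.1827, 0.007]
ee_rot: [[-1.0, -0.002, 0.001], [-0.002, 1.0, 0.0], [-0.001, 0.0, -1.0]]
wrist_force: [-0.4, 0.3, 3.7]
gripper_width: 0.64
t4.25 p [0.499  0.1827 0.007 ] yaw -179.87 F [-0.4  0.3  3.7] w 0.0557 j [ 38.  28. -27.   0. -35. -38.]
```

Gripped at 55.7 mm. Lift, then carry to a lookout near the jig.

```bash
python3 -m crank '[[0,0,-0.015,0],[0,0,-0.03,0],[0,0,-0.035,0],[0,0,-0.035,0],[0,0,-0.035,0]]'; python3 -m crank '[[0,0,-0.03,0],[-0.005,-0.02,-0.02,0],[-0.01,-0.032,0,0],[-0.01,-0.032,0,0],[-0.01,-0.032,0,0]]' >/dev/null;python3 -m crank '[[-0.01,-0.032,0,0],[-0.01,-0.02,0,0],[-0.005,-0.01,0,0],[0,0,0,0],[0,0,0,0]]'; python3 -m crank '[[0,0,0,0],[0,0,0,0]]' >/dev/null
python3 - <<'E'
from h import *
from station import capture
s,p,R=st();c=capture("wrist");T=np.eye(4);T[:3,:3]=R;T[:3,3]=p;T=T@c["hand_eye"]
np.savez("w2.npz",T=T,**c);cv2.imwrite("pics/w2.png",c["pixels"][...,::-1])
E
```

```text
time_s: 4.67
tcp_pos: [0.4973, 0.1818, 0.1569]
ee_rot: [[-1.0, -0.001, -0.003], [-0.001, 1.0, -0.001], [0.003, -0.001, -1.0]]
wrist_force: [1.8, 0.7, -2.6]
gripper_width: 0.642
time_s: 5.5
tcp_pos: [0.5582, 0.0044, 0.2054]
ee_rot: [[-1.0, -0.001, -0.002], [-0.001, 1.0, 0.0], [0.002, 0.0, -1.0]]
wrist_force: [0.2, 0.5, -3.2]
gripper_width: 0.637
t5.67 p [0.5584 0.0056 0.2063] yaw -179.81 F [ 0.   0.4 -2.6] w 0.0556 j [ 17.  16. -10.  -0. -63. -17.]
```

View pics/w2.png

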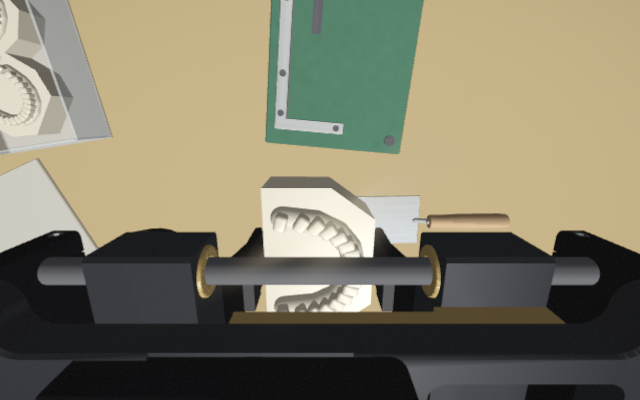

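The picture shows the cast held, the fence L with its inner corner at about (287,120), the back fence going up and the side fence going right. I fit the fence's inner edges.

```bash
python3 - <<'E'
from h import *
d=dict(np.load("w2.npz"));T=d["T"];W=cloud(d,T)
hsv=cv2.cvtColor(d["pixels"],cv2.COLOR_RGB2HSV)
print("bed z",np.nanmedian(W[60:100,330:380,2]),"fence z",np.nanmedian(W[90:110,281:285,2]))
g=(hsv[...,0]>55)&(hsv[...,0]<95)&(hsv[...,1]>80)
st_=(~g)&(W[...,2]>.028)
B=[];
for r in range(5,105):
    k=np.where(st_[r,265:305])[0]
    if len(k): B.append((265+k.max()+.5,r))
S=[]
for c in range(296,338):
    k=np.where(st_[105:145,c])[0]
    if len(k): S.append((c,105+k.min()-.5))
def line(px,z):
    p=ray(d,px,z,T)[:,:2].astype(np.float32)
    vx,vy,x,y=cv2.fitLine(p,cv2.DIST_HUBER,0,.01,.01).ravel();
    res=np.abs((p[:,0]-x)*vy-(p[:,1]-y)*vx);return np.array([vx,vy]),np.array([x,y]),res.mean()
b=line(B,.035);s=line(S,.035);print(b,s)
A=np.array([b[0],-s[0]]).T;t=np.linalg.solve(A,s[1]-b[1]);print("corner",b[1]+t[0]*b[0])
for n,l in(("back",b),("side",s)):print(n,np.degrees(np.arctan2(l[0][1],l[0][0])))
m=cv2.morphologyEx(g.astype(np.uint8),cv2.MORPH_CLOSE,np.ones((15,15)))
# bed +y edge & 
E2=[(c,np.where(g[:170,c])[0].max()+.5) for c in range(275,395) if g[:170,c].any()]
print("bed +y edge",line(E2,.015))
E
```

```text
bed z 0.014918944449480914 fence z 0.03511347374532975
(array([0.08310541, 0.9965408 ], dtype=float32), array([ 0.58705264, -0.13094391], dtype=float32), np.float32(0.0002599114)) (array([ 0.9966444 , -0.08185326], dtype=float32), array([ 0.5667317 , -0.06695182], dtype=float32), np.float32(0.0002720028))
corner [ 0.59221464 -0.06904471]
back 85.23291
side -4.695099
bed +y edge (array([ 0.9964887 , -0.08372765], dtype=float32), array([ 0.5449915 , -0.03564187], dtype=float32), np.float32(0.0016064233))
```

```bash
python3 -m crank '[[0,0,0,0.043],[0,0,0,0.043],[0,0,0,0],[0,0,0,0]]'; python3 -c "
from h import *
to(.5348,-.1074,.1)"
```

```text
time_s: 6.05
tcp_pos: [0.5587, 0.0053, 0.2066]
ee_rot: [[-0.997, 0.082, 0.0], [0.082, 0.997, 0.0], [-0.0, 0.0, -1.0]]
wrist_force: [1.2, -0.3, -1.9]
gripper_width: 0.64
t6.05 p [0.5587 0.0053 0.2066] yaw 175.31 F [ 1.2 -0.3 -1.9] w 0.0556 j [ 17.  16. -10.  -0. -63. -22.]
tool shift [ 0.0147 -0.1143  0.1066]
```

```bash
python3 -m crank '[[0.003,-0.023,0.01,0],[0.003,-0.023,0.02,0],[0.003,-0.023,0.02,0],[0.003,-0.023,0.02,0],[0.003,-0.022,0.02,0]]'>/dev/null; python3 -m crank '[[0,0,0.016,0],[0,0,0,0],[0,0,0,0],[0,0,0,0]]'; python3 -c "
from h import *
to(.5348,-.1074,.023)"
```

```text
time_s: 6.8
tcp_pos: [0.5357, -0.1073, 0.1018]
ee_rot: [[-0.997, 0.082, 0.003], [0.082, 0.997, -0.0], [-0.003, -0.0, -1.0]]
wrist_force: [0.1, 0.1, -1.9]
gripper_width: 0.642
t6.80 p [ 0.5357 -0.1073  0.1018] yaw 175.29 F [ 0.1  0.1 -1.9] w 0.0559 j [  6.  21. -20.   0. -48. -10.]
tool shift [ 0.0011 -0.0002  0.0788]
```

```bash
python3 -m crank '[[0,0,0.025,0],[0,0,0.025,0],[0,0,0.015,0],[0,0,0.008,0],[0,0,0.003,0]]'; python3 -m crank '[[0,0,0.002,0],[0,0,0,0],[0,0,0,0]]'; python3 -c "
from h import *
to(.5348,-.1074,.022)"
```

```text
time_s: 7.22
tcp_pos: [0.5349, -0.1071, 0.0245]
ee_rot: [[-0.997, 0.082, 0.0], [0.082, 0.997, -0.0], [-0.0, -0.0, -1.0]]
wrist_force: [-0.6, -0.6, -2.6]
gripper_width: 0.638
time_s: 7.47
tcp_pos: [0.5355, -0.1076, 0.0238]
ee_rot: [[-0.997, 0.083, 0.003], [0.083, 0.997, 0.0], [-0.003, 0.0, -1.0]]
wrist_force: [0.2, -0.1, -2.1]
gripper_width: 0.643
t7.47 p [ 0.5355 -0.1076  0.0238] yaw 175.22 F [ 0.2 -0.1 -2.1] w 0.0560 j [  6.  27. -24.   0. -38. -10.]
tool shift [0.0007 0.0001 0.0018]
```

```bash
python3 -m crank '[[0,0,0.0015,0],[0,0,0.0005,0],[0,0,0,0]]'; python3 -m crank '[[0,0,0,0],[0,0,0,0],[0,0,0,0]]' 0.068; python3 -c "
from h import *
st()"
```

```text
time_s: 7.72
tcp_pos: [0.5354, -0.1077, 0.022]
ee_rot: [[-0.997, 0.083, 0.002], [0.083, 0.997, -0.0], [-0.002, 0.0, -1.0]]
wrist_force: [-1.3, 1.0, 4.6]
gripper_width: 0.642
time_s: 7.97
tcp_pos: [0.5345, -0.1078, 0.0206]
ee_rot: [[-0.996, 0.084, 0.0], [0.084, 0.996, 0.0], [-0.0, 0.0, -1.0]]
wrist_force: [-0.3, -1.7, -0.4]
gripper_width: 0.751
t7.97 p [ 0.5345 -0.1078  0.0206] yaw 175.18 F [-0.3 -1.7 -0.4] w 0.0654 j [  6.  28. -25.   0. -38. -10.]
```

```bash
python3 -m crank '[[0,0,-0.008,0],[0,0,-0.02,0],[0,0,-0.03,0],[0,0,-0.03,0],[0,0,-0.03,0]]'>/dev/null; python3 -m crank '[[0,0,-0.03,-0.12],[0,0,-0.02,-0.12],[0,0,0,-0.12],[0,0,0,-0.12],[0,0,0,-0.12]]' 0.024 >/dev/null;python3 -m crank '[[0,0,0,-0.12],[0,0,0,-0.12],[0,0,0,-0.12],[0,0,0,-0.12],[0,0,0,-0.12]]'  >/dev/null;python3 -m crank '[[0,0,0,-0.12],[0,0,0,-0.12],[0,0,0,-0.12],[0,0,0,-0.011],[0,0,0,0]]'; python3 -m crank '[[0,0,0,0],[0,0,0,0]]' >/dev/null
python3 - <<'E'
from h import *
from station import capture
s,p,R=st();c=capture("wrist");T=np.eye(4);T[:3,:3]=R;T[:3,3]=p;T=T@c["hand_eye"]
np.savez("w3.npz",T=T,**c);cv2.imwrite("pics/w3.png",c["pixels"][...,::-1])
E
```

```text
time_s: 9.63
tcp_pos: [0.5343, -0.1078, 0.1889]
ee_rot: [[-0.086, -0.996, 0.0], [-0.996, 0.086, 0.0], [-0.0, -0.0, -1.0]]
wrist_force: [-0.2, -0.5, -0.8]
gripper_width: 0.274
t9.80 p [ 0.5344 -0.1078  0.1887] yaw -94.90 F [-0.8 -0.4 -0.5] w 0.0242 j [  6.  16. -14.   0. -60.  79.]
```

View pics/w3.png

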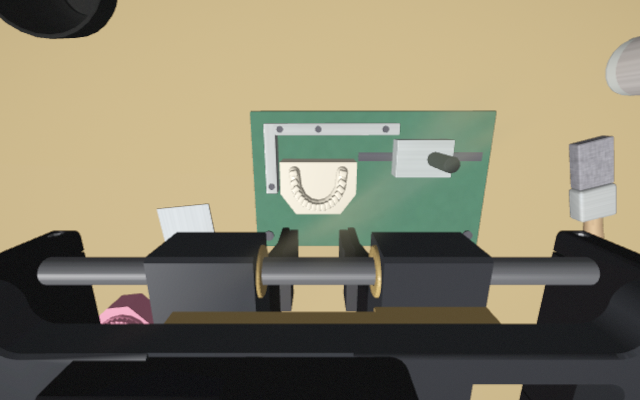

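The cast sits on the bed at (318,188), heel up towards the back fence. The side fence's left bar is at (271,160), the jaw block at (423,158) and the post at (443,160). Now I measure all of these in jig coordinates.

```bash
cat > meas.py <<'E'
import sys
from h import *
def meas(f):
    d=dict(np.load(f));T=d["T"];W=cloud(d,T);hsv=cv2.cvtColor(d["pixels"],cv2.COLOR_RGB2HSV)
    u=np.array([.9966,-.0826]);v=np.array([.0826,.9966]);C=np.array([.5922,-.069])
    J=lambda p:np.c_[(p[:,:2]-C)@u,(p[:,:2]-C)@v].round(4)
    g=(hsv[...,0]>55)&(hsv[...,0]<95)&(hsv[...,1]>80)
    Wj=np.stack([(W[...,:2]-C)@u,(W[...,:2]-C)@v],-1)
    # pixels classification by height
    z=W[...,2]
    cast=(z>.040)&(z<.062)&(Wj[...,0]<.008)&(Wj[...,0]>-.12)&(Wj[...,1]>-.13)&(Wj[...,1]<.006)&(hsv[...,1]<90)
    cs=cv2.findContours(cast.astype(np.uint8),0,1)[0];k=max(cs,key=cv2.contourArea).reshape(-1,2)
    pj=J(ray(d,k,.045,T));r=cv2.minAreaRect((pj*1000).astype(np.float32))
    print("cast rect mm in jig",r);a=pj
    print("cast x",a[:,0].min(),a[:,0].max(),"y",a[:,1].min(),a[:,1].max())
    q=a[(a[:,0]>a[:,0].max()-.004)];q=q[np.abs(q[:,1]-q[:,1].mean())<.033]
    print("heel yaw deg",-np.degrees(np.polyfit(q[:,1],q[:,0],1)[0]),"x",q[:,0].mean())
    fe=(~g)&(z>.029)&(z<.040)&(np.abs(Wj[...,0])<.02)&(Wj[...,1]>-.12)&(Wj[...,1]<-.01)
    vv,uu=np.where(fe)
    B=[(c,vv[uu==c].max()+.5) for c in np.unique(uu)]
    print("back fence inner x",np.median(J(ray(d,B,.035,T))[:,0]))
    fs=(~g)&(z>.029)&(z<.040)&(np.abs(Wj[...,1])<.02)&(Wj[...,0]>-.055)&(Wj[...,0]<-.02)
    vv,uu=np.where(fs)
    if len(vv):
        B=[(uu[vv==r_].max()+.5,r_) for r_ in np.unique(vv)];print("side fence inner y",np.median(J(ray(d,B,.035,T))[:,1]))
    jb=(z>.031)&(z<.041)&(Wj[...,0]<-.006)&(Wj[...,0]>-.045)&(Wj[...,1]<-.06)&(hsv[...,1]<60)&(~cast)
    print("jaw block y",np.nanpercentile(Wj[...,1][jb],[1,99]),"x",np.nanpercentile(Wj[...,0][jb],[1,99]))
    po=(z>.05)&(z<.09)&(hsv[...,2]<70)&(Wj[...,0]<.01)&(Wj[...,0]>-.06)&(Wj[...,1]<-.08)&(Wj[...,1]>-.26)
    t=po&(z>.076);print("post n",po.sum(),np.nanmean(Wj[po],0),"top",t.sum(),np.nanmean(Wj[t],0) if t.any() else None)
if __name__=="__main__":meas(sys.argv[1])
E
python3 meas.py w3.npz
```

```text
cast rect mm in jig ((-53.2265510559082, -45.026676177978516), (79.93761444091797, 56.50758743286133), 89.84598541259766)
cast x -0.0815 -0.0249 y -0.085 -0.0051
heel yaw deg -0.3646126301648836 x -0.025607936507936503
back fence inner x 0.0012
side fence inner y -0.0009
jaw block y [-0.18691503 -0.07219716] x [-0.0427623  -0.00657207]
post n 8 [-0.02915459 -0.17063482] top 8 [-0.02915459 -0.17063482]
```

```bash
python3 -m crank '[[0.0008,0.023,0,0],[0.0008,0.023,0,0],[0,0,0.03,0],[0,0,0.04,0],[0,0,0.035,0]]'>/dev/null; python3 -m crank '[[0,0,0.03,0],[0,0,0.018,0],[0,0,0.01,0],[0,0,0,0],[0,0,0,0]]';  python3 - <<'E'
from h import *
s,p,R=st();q=p[:2]-[.5922,-.069];print(q@[.9966,-.0826],q@[.0826,.9966])
E
```

```text
time_s: 10.68
tcp_pos: [0.4885, -0.1056, 0.0253]
ee_rot: [[-0.084, -0.996, -0.001], [-0.996, 0.084, -0.0], [0.0, 0.001, -1.0]]
wrist_force: [-1.1, 0.4, 1.1]
gripper_width: 0.281
t10.68 p [ 0.4885 -0.1056  0.0253] yaw -94.82 F [-1.1  0.4  1.1] w 0.0244 j [  6.  24. -31.   0. -35.  79.]
-0.10032546587713086 -0.04501739923403873
```

```bash
python3 -m crank '[[0,-0.006,0,0],[0,-0.005,0,0],[0,-0.004,0,0],[0,-0.004,0,0],[0,-0.004,0,0]]'; python3 -m crank '[[0,-0.003,0,0],[0,-0.002,0,0],[0,-0.002,0,0],[0,0,0,0]]';  python3 - <<'E'
from h import *
s,p,R=st();q=p[:2]-[.5922,-.069];print(q@[.9966,-.0826],q@[.0826,.9966])
E
```

```text
time_s: 11.1
tcp_pos: [0.5113, -0.1075, 0.026]
ee_rot: [[-0.084, -0.996, -0.0], [-0.996, 0.084, 0.0], [-0.0, 0.0, -1.0]]
wrist_force: [-4.4, 0.2, 1.6]
gripper_width: 0.279
time_s: 11.43
tcp_pos: [0.5189, -0.1081, 0.0255]
ee_rot: [[-0.084, -0.996, 0.001], [-0.996, 0.084, -0.0], [-0.0, -0.001, -1.0]]
wrist_force: [-0.4, -0.1, 0.4]
gripper_width: 0.276
t11.43 p [ 0.5189 -0.1081  0.0255] yaw -94.80 F [-0.4 -0.1  0.4] w 0.0240 j [  6.  26. -26.   0. -37.  79.]
-0.06980256881408682 -0.04499912332200437
```

```bash
python3 -m crank '[[0,-0.0015,0,0],[0,-0.0015,0,0],[0,-0.0005,0,0]]'; python3 -m crank '[[0,-0.0007,0,0],[0,-0.0005,0,0]]'; python3 -m crank '[[0,-0.0005,0,0],[0,-0.0005,0,0]]'; python3 -m crank '[[0,-0.0005,0,0],[0,-0.0005,0,0]]'
```

```text
time_s: 11.68
tcp_pos: [0.5223, -0.1083, 0.0255]
ee_rot: [[-0.084, -0.996, 0.001], [-0.996, 0.084, 0.0], [-0.0, -0.001, -1.0]]
wrist_force: [-2.1, -0.1, -0.6]
gripper_width: 0.279
time_s: 11.85
tcp_pos: [0.523, -0.1084, 0.0255]
ee_rot: [[-0.084, -0.996, -0.0], [-0.996, 0.084, 0.0], [-0.0, 0.0, -1.0]]
wrist_force: [-1.1, -0.3, -0.2]
gripper_width: 0.275
time_s: 12.02
tcp_pos: [0.5233, -0.1084, 0.0255]
ee_rot: [[-0.084, -0.996, -0.002], [-0.996, 0.084, 0.0], [0.0, 0.002, -1.0]]
wrist_force: [-4.3, 2.9, 2.4]
gripper_width: 0.276
time_s: 12.18
tcp_pos: [0.5232, -0.1085, 0.0254]
ee_rot: [[-0.084, -0.996, -0.004], [-0.996, 0.084, 0.0], [0.0, 0.004, -1.0]]
wrist_force: [-5.5, 3.7, 4.4]
gripper_width: 0.277
```

```bash
python3 -m crank '[[0,-0.0005,0,0],[0,-0.0005,0,0],[0,-0.0005,0,0],[0,0,0,0]]'; python3 - <<'E'
from h import *
s,p,R=st();q=p[:2]-[.5922,-.069];print(q@[.9966,-.0826],q@[.0826,.9966],s["moment"])
E
```

```text
time_s: 12.52
tcp_pos: [0.5232, -0.1086, 0.0252]
ee_rot: [[-0.084, -0.996, -0.007], [-0.996, 0.084, 0.0], [0.0, 0.007, -1.0]]
wrist_force: [-8.1, 2.6, 5.3]
gripper_width: 0.277
t12.52 p [ 0.5232 -0.1086  0.0252] yaw -94.84 F [-8.1  2.6  5.3] w 0.0241 j [  6.  27. -26.  -0. -38.  80.]
-0.06545166107030605 -0.04515927180678932 [0.85245092 2.31124119 0.01400731]
```

The force rises while the TCP stays put, so the heel is on the fence. Back off, rise and look.

```bash
python3 -m crank '[[0,0.004,0,0],[0,0.012,0,0],[0,0.015,-0.005,0],[0,0,-0.03,0],[0,0,-0.035,0]]'>/dev/null; python3 -m crank '[[0,0,-0.035,0],[0,-0.02,-0.035,0],[0,-0.02,-0.025,0],[0,0,0,0],[0,0,0,0]]' 0 >/dev/null; python3 -m crank '[[0,0,0,0],[0,0,0,0],[0,0,0,0]]' 
python3 - <<'E'
from h import *
from station import capture
s,p,R=st();c=capture("wrist");T=np.eye(4);T[:3,:3]=R;T[:3,3]=p;T=T@c["hand_eye"]
np.savez("w4.npz",T=T,**c);cv2.imwrite("pics/w4.png",c["pixels"][...,::-1])
E
python3 meas.py w4.npz
```

```text
time_s: 13.6
tcp_pos: [0.5345, -0.1095, 0.1892]
ee_rot: [[-0.084, -0.996, -0.002], [-0.996, 0.084, -0.0], [0.0, 0.002, -1.0]]
wrist_force: [-0.1, 0.1, -0.4]
gripper_width: 0.005
t13.60 p [ 0.5345 -0.1095  0.1892] yaw -94.80 F [-0.1  0.1 -0.4] w 0.0004 j [  5.  16. -14.  -0. -61.  80.]
cast rect mm in jig ((-26.350000381469727, -44.900001525878906), (80.0, 55.10000228881836), 90.0)
cast x -0.0539 0.0012 y -0.0849 -0.0049
heel yaw deg -0.10337993917513454 x 0.0011415384615384616
back fence inner x 0.0011
side fence inner y -0.001
jaw block y [-0.18684986 -0.12834143] x [-0.04280145 -0.00655995]
post n 3 [-0.02941065 -0.1706583 ] top 3 [-0.02941065 -0.1706583 ]
```

View pics/w4.png

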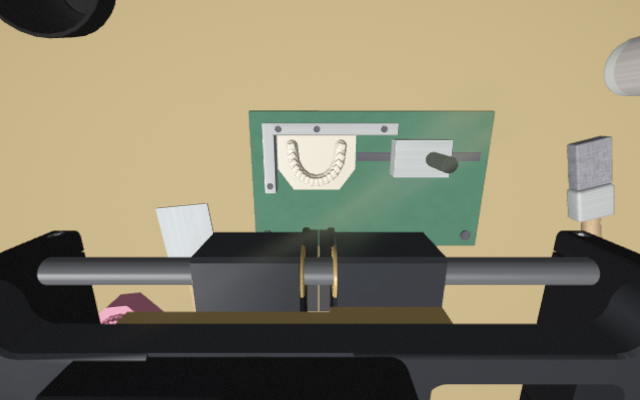

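Heel flush: cast edge x equals fence x within 0.1 mm, yaw -0.1°, about 4 mm short of the side fence. The jaw face is at y≈-0.128, so the post should be near jig (-0.024,-0.168). I'll now go to the post's -y side with the fingers closed.

```bash
python3 -m crank '[[0.03,-0.006,0,0],[0.033,-0.006,0,0],[0.033,-0.006,0,0],[0.033,-0.006,0,0],[0.032,-0.006,0,0]]'; python3 -m crank '[[0,0,0.03,0],[0,0,0.035,0],[0,0,0.035,0],[0,0,0.027,0],[0,0,0.014,0]]'>/dev/null; python3 -m crank '[[0,0,0,0],[0,0,0,0]]';  python3 - <<'E'
from h import *
s,p,R=st();q=p[:2]-[.5922,-.069];print(q@[.9966,-.0826],q@[.0826,.9966])
E
```

```text
time_s: 14.07
tcp_pos: [0.5515, -0.2738, 0.1899]
ee_rot: [[-0.083, -0.997, -0.001], [-0.997, 0.083, 0.0], [-0.0, 0.001, -1.0]]
wrist_force: [-0.1, 0.9, -0.0]
gripper_width: 0.005
time_s: 14.65
tcp_pos: [0.5513, -0.2724, 0.0486]
ee_rot: [[-0.083, -0.997, -0.002], [-0.997, 0.083, 0.0], [0.0, 0.002, -1.0]]
wrist_force: [1.2, 0.4, 1.8]
gripper_width: 0.006
t14.65 p [ 0.5513 -0.2724  0.0486] yaw -94.78 F [1.2 0.4 1.8] w 0.0005 j [-11.  31. -13.   0. -47.  96.]
-0.023923613843322807 -0.20607659789348415
```

```bash
python3 -m crank '[[-0.004,0,0,0],[-0.004,0,0,0],[-0.004,0,0,0],[-0.003,0,0,0],[-0.003,0,0,0]]'; python3 -m crank '[[-0.003,0,0,0],[-0.003,0,0,0],[-0.004,0,0,0],[-0.004,0,0,0],[-0.004,0,0,0]]'; python3 -m crank '[[-0.004,0,0,0],[-0.004,0,0,0],[-0.004,0,0,0],[-0.003,0,0,0],[-0.003,0,0,0]]';  python3 - <<'E'
from h import *
s,p,R=st();q=p[:2]-[.5922,-.069];print(q@[.9966,-.0826],q@[.0826,.9966])
from station import capture
c=capture("top");cv2.imwrite("pics/t5.png",cv2.resize(c["pixels"][150:290,340:510,::-1],None,fx=4.5,fy=4.2,interpolation=cv2.INTER_CUBIC)[:590])
E
```

```text
time_s: 15.07
tcp_pos: [0.5538, -0.254, 0.0505]
ee_rot: [[-0.083, -0.997, 0.002], [-0.997, 0.083, -0.0], [0.0, -0.002, -1.0]]
wrist_force: [-0.3, 0.4, -0.1]
gripper_width: -0.0
time_s: 15.48
tcp_pos: [0.5552, -0.2366, 0.0501]
ee_rot: [[-0.084, -0.996, 0.001], [-0.996, 0.084, -0.001], [0.001, -0.001, -1.0]]
wrist_force: [-0.6, -2.5, 4.2]
gripper_width: 0.004
time_s: 15.9
tcp_pos: [0.5567, -0.2183, 0.0498]
ee_rot: [[-0.083, -0.997, 0.001], [-0.997, 0.083, -0.0], [0.0, -0.001, -1.0]]
wrist_force: [-0.9, -3.0, 3.3]
gripper_width: -0.001
t15.90 p [ 0.5567 -0.2183  0.0498] yaw -94.78 F [-0.9 -3.   3.3] w -0.0001 j [ -6.  29. -15.   0. -45.  91.]
-0.023009233775700442 -0.15170342384799865
```

View pics/t5.png

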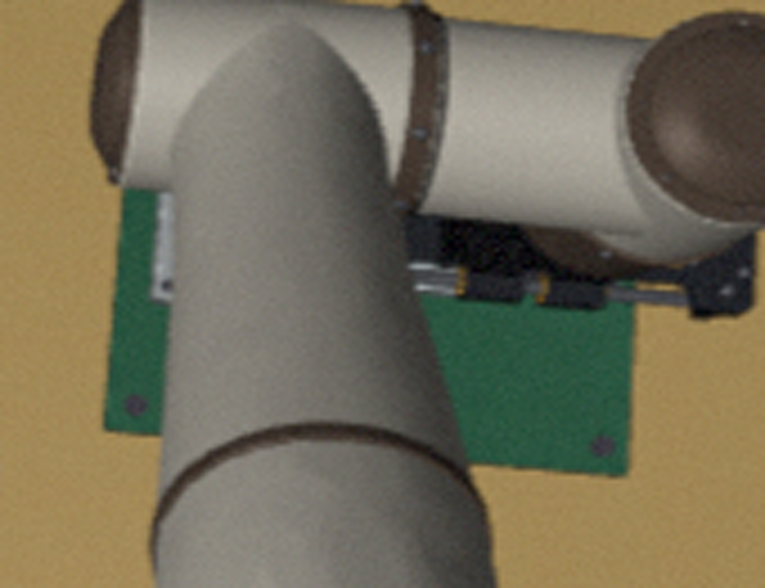

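The arm hides the jig from above. The 3 N reading matches the jaw's friction, so I continue in small steps.

```bash
python3 -m crank '[[-0.0015,0,0,0],[-0.0015,0,0,0],[-0.0015,0,0,0]]'; python3 -m crank '[[-0.0015,0,0,0],[-0.0015,0,0,0]]';python3 -m crank '[[-0.001,0,0,0],[-0.001,0,0,0]]'; python3 - <<'E'
from h import *
s,p,R=st();q=p[:2]-[.5922,-.069];print(q@[.9966,-.0826],q@[.0826,.9966])
E
```

```text
time_s: 16.2
tcp_pos: [0.557, -0.2141, 0.0495]
ee_rot: [[-0.084, -0.996, 0.0], [-0.996, 0.084, -0.0], [0.0, -0.0, -1.0]]
wrist_force: [-0.5, -2.9, 2.8]
gripper_width: 0.005
time_s: 16.37
tcp_pos: [0.5572, -0.211, 0.0495]
ee_rot: [[-0.084, -0.996, 0.0], [-0.996, 0.084, -0.0], [0.0, -0.0, -1.0]]
wrist_force: [0.7, -3.5, 2.7]
gripper_width: 0.005
time_s: 16.53
tcp_pos: [0.5573, -0.209, 0.0495]
ee_rot: [[-0.084, -0.996, 0.0], [-0.996, 0.084, -0.0], [0.0, -0.0, -1.0]]
wrist_force: [0.7, -2.9, 2.5]
gripper_width: 0.008
t16.53 p [ 0.5573 -0.209   0.0495] yaw -94.80 F [ 0.7 -2.9  2.5] w 0.0007 j [ -5.  29. -16.   0. -45.  90.]
-0.02316821112476016 -0.14244028203888343
```

```bash
for i in 1; do python3 -m crank '[[-0.001,0,0,0],[-0.001,0,0,0]]'; python3 -m crank '[[-0.001,0,0,0],[-0.001,0,0,0]]'; python3 -m crank '[[-0.001,0,0,0],[-0.0005,0,0,0]]'; done | grep -E "tcp|force"
```

```text
tcp_pos: [0.5575, -0.2074, 0.0496]
wrist_force: [2.0, -5.0, 2.0]
tcp_pos: [0.5576, -0.2055, 0.0496]
wrist_force: [2.3, -4.2, 1.9]
tcp_pos: [0.5578, -0.2039, 0.0496]
wrist_force: [1.5, -5.0, 1.9]
```

```bash
(python3 -m crank '[[-0.0005,0,0,0],[-0.0005,0,0,0]]'; python3 -m crank '[[-0.0005,0,0,0],[-0.0005,0,0,0]]'; python3 -m crank '[[-0.0005,0,0,0],[-0.0005,0,0,0]]';python3 -m crank '[[-0.0005,0,0,0],[-0.0005,0,0,0]]' )| grep -E "tcp|force"
```

```text
tcp_pos: [0.5578, -0.2033, 0.0497]
wrist_force: [0.7, -7.8, 2.3]
tcp_pos: [0.5578, -0.2031, 0.0498]
wrist_force: [1.2, -11.0, 2.1]
tcp_pos: [0.5579, -0.203, 0.0499]
wrist_force: [0.4, -15.0, 0.7]
tcp_pos: [0.5579, -0.2029, 0.0499]
wrist_force: [0.6, -18.7, 0.8]
```

The force climbs to 19 N with no travel, so the cast is tight between the side fence and the jaw. Retreat, rise and look.

```bash
python3 -m crank '[[0.003,0,0,0],[0.006,0,0,0],[0.01,0,0,0],[0.01,0,-0.02,0],[0,0,-0.035,0]]' | grep force; python3 -m crank '[[0,0,-0.035,0],[0,0,-0.035,0],[-0.02,0.006,-0.014,0],[-0.033,0.006,0,0],[-0.033,0.006,0,0]]'>/dev/null; python3 -m crank '[[-0.03,0.006,0,0],[0,0.003,0,0],[0,0,0,0],[0,0,0,0],[0,0,0,0]]' 0.024 >/dev/null
python3 - <<'E'
from h import *
from station import capture
s,p,R=st();c=capture("wrist");T=np.eye(4);T[:3,:3]=R;T[:3,3]=p;T=T@c["hand_eye"]
np.savez("w6.npz",T=T,**c);cv2.imwrite("pics/w6.png",c["pixels"][...,::-1])
im=c["pixels"][90:220,230:490,::-1];cv2.imwrite("pics/w6c.png",cv2.resize(im,None,fx=3,fy=3,interpolation=cv2.INTER_CUBIC))
E
python3 meas.py w6.npz
```

```text
wrist_force: [0.8, -0.2, -0.4]
t18.95 p [ 0.5382 -0.1113  0.1882] yaw -94.85 F [ 0.6  0.3 -0.1] w 0.0217 j [  5.  16. -13.  -0. -61.  80.]
cast rect mm in jig ((-26.250003814697266, -40.099998474121094), (55.29999542236328, 79.99998474121094), 0.0)
cast x -0.0539 0.0014 y -0.0801 -0.0001
heel yaw deg -0.05481104107183843 x 0.001387878787878788
back fence inner x 0.0012
side fence inner y 0.0
jaw block y [-0.13942515 -0.08126484] x [-0.04298032 -0.00646591]
post n 41 [-0.01887832 -0.11472857] top 0 None
```

View pics/w6c.png

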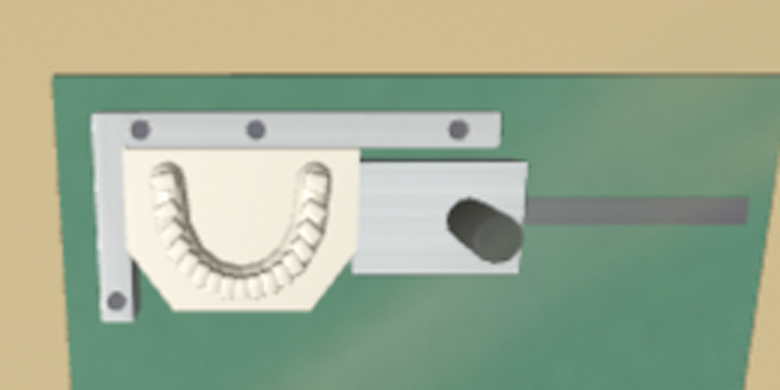

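The crop shows the cast flush in the corner: heel on the back fence, left side on the side fence, jaw face against the right side. One last check of cast height, bystanders and force before I hand in.

```bash
python3 - <<'E'
from h import *
from station import capture,finish_job
d=dict(np.load("w6.npz"));W=cloud(d,d["T"]);print("cast top z (want .045)",np.nanmedian(W[150:165,303:315,2]),np.nanmedian(W[185:191,300:330,2]))
c=capture("top");o=np.load("top0.npz");
a=c["pixels"].astype(int);b=o["pixels"].astype(int)
for n,(u,v) in dict(round=(202,203),bowl=(305,125),jar=(232,130),spat=(325,270)).items():
    s=np.s_[v-22:v+22,u-22:u+22];print(n,"mean diff",np.abs(a[s]-b[s]).mean().round(1))
st()
finish_job()
E
```

```text
cast top z (want .045) 0.04504734346309333 0.0503743014804989
round mean diff 5.1
bowl mean diff 5.9
jar mean diff 4.6
spat mean diff 17.9
t19.05 p [ 0.5383 -0.1116  0.1882] yaw -94.89 F [-0.6  0.4  0.7] w 0.0228 j [  5.  16. -13.  -0. -61.  80.]
the job is handed in; nothing more can be done
```

```bash
python3 - <<'E'
from h import *
for f,px in(("w1.npz",[(306,86),(380,85),(308,141)]),("w6.npz",None)):
    d=dict(np.load(f))
    if px: print(ray(d,px,.002,d["T"]).round(3)[:,:2])
    else: cv2.imwrite("pics/w6f.png",d["pixels"][...,::-1]);print(ray(d,[(159,208),(209,204)],.002,d["T"]).round(3)[:,:2])
E
```

```text
[[0.517 0.028]
 [0.427 0.027]
 [0.515 0.094]]
[[0.52  0.085]
 [0.52  0.023]]
```

View pics/w6f.png

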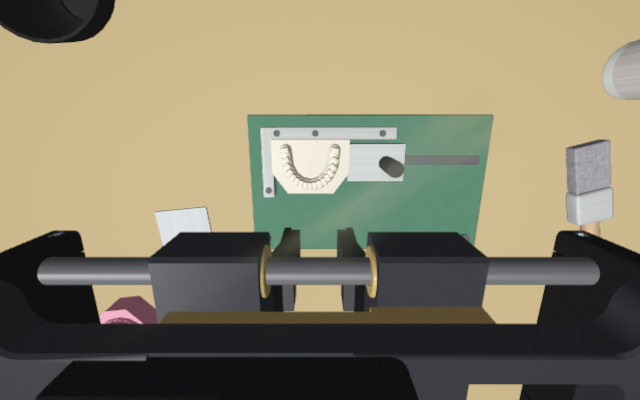

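The cast is in the jig's fence corner, teeth up, with the jaw closed against its other side. I handed the job in at 19 s with the gripper well clear. I gripped it on heel and front, set it on the bed, pushed the heel home with two fingertips (about 8 N), then slid the jaw by its post (up to 19 N) until the side met the side fence.

**Last measurements from the wrist camera:**

| Check | Result |
|---|---|
| Heel to back fence | within 0.2 mm |
| Side to side fence | within 0.1 mm |
| Heel angle to back fence | about 0.05° |
| Cast base top | 45.0 mm, as expected for a cast lying flat on the bed |
| Jaw face to cast | about 1 mm or less by image; it was pressed in contact, travel about 0.069–0.070 m |
| Wrist force at hand-in | about 1 N or less (noise) |

**Checks that disagreed:**
- **Spatula:** the before/after picture comparison differed more there (17.9, against about 5 for the round cast, bowl and jar). I put this down to the arm or its shadow being in view. A check after hand-in put the corners of its blade within about 10 mm of where they started, using hand-picked pixels, well inside the 40 mm allowed.
- **Fence corner position:** estimates from the different views disagreed by up to about 5 mm (scene camera), so I settled the final fit by contact force and by measuring the cast against the fences in the same picture.

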